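Hang the rod cup on the welding bench rail

ROBOT

A 6-joint arm with a two-finger parallel gripper is mounted at the origin on the work surface. World frame = base frame: x ahead of the robot, y to its left, z up, the work surface at z = 0. Lengths are in m, angles in rad, forces in N, time in s.
With the tool pointing down it reaches from about 0.3 to 0.875 m from the base axis. Payload 6.4 kg.
Tool frame: the origin (TCP) lies midway between the tips of the shut fingers; the grasp point (between the pads) lies 19 mm behind it; z points along the fingers, y is the line along which they close (so a half turn about z gives the same grasp; the last joint's range is limited). The gripper opens to 85 mm and grips with 20 to 120 N. Pads are 22 mm wide; open, the fingers measure 114 mm over their backs; the gripper's body (76 mm by 85 mm) begins 54 mm behind the grasp point. The pads swing forward as they close: fully open they stand 13 mm farther back than shut.
Start: joints at [0.999, 0.181, 1.607, -0, 1.354, -0.206], TCP at [0.206, 0.537, 0.231] pointing down, gripper open.
Joint ranges: [-2.99, 2.99], [-0.89, 2.07], [0.3, 2.58], [-1.14, 4.28], [0, 2.63], [-3.12, 3.12]. Speed limits (rad/s): [2.57, 2.57, 3.01, 3.14, 3.14, 3.14].

INTERFACE

Orientations are given as a unit quaternion [w, x, y, z].
In Python, from bench import get_obs, camera, hand_in gives the robot as it stands.
- The arm moves only by the tool carry_out, never from a script. Its argument "plan" is a list that holds one entry, the list of rows, each a list of 7 numbers: the shift along the world's x, y, z in m, then the turn, a rotation vector about the world's x, y, z in rad, then the opening, from 0 (shut) to 1 (fully open). In form: [[[x, y, z, rx, ry, rz, hand], ...]]. A call has exactly 5 rows; each row is the pose to reach, as a shift and turn from the pose commanded when the call began; what a row does not reach only later rows make up. A row lasts 1/12 s, in which the tool goes at most 41.7 mm and 7.16 degrees, less where a joint would pass 70% of its speed; a pose out of reach is approached as far as the arm can. A call with a gripper value outside its range is refused whole. The fingers move at their own pace and stop on an object; the grip force is fixed at half the most. Time passes only in rows, so rows that repeat a pose let the fingers close, or fill a call up. It gives the time, the measured TCP pose, the force, the opening and the grip force at its end, in the units of the state.
- get_obs(): the state, without advancing time (a new reading comes with each control period).
- camera(name): name is "side" or "top" or "wrist"; returns a dict with "pixels" (400x640x3 uint8, red, green, blue), "z_map" (400x640 float32, m along the optical axis (not along the pixel's ray), 0 where there is no reading), "camera_matrix" (3x3 intrinsics, pixels), "cam_to_world" (4x4, takes a point from camera to world coordinates). Camera axes: x right, y up, looking along -z (the intrinsics and any distortion apply to the point x, -y, -z); pixel columns grow to the right and rows downward; lengths in m; the calibration is good to about 2 mm. A picture is of the moment at which its call begins.
- hand_in(): hands the job in; it is judged then, once.
The state is a dict: "time_s": time; "q": joint angles; "dq": joint speeds; "joint_efforts": joint torques, N m; "eef_pos": TCP position; "eef_rot": TCP orientation; "wrist_force": force on the tool from outside, world axes, zero at the start; "torque": the same for the moment, N m; "opening": opening from 0.0 (shut) to 1.0 (fully open); "grasp_force": force on a finger pad.
Only numpy, scipy, OpenCV 4.12 (cv2) and the standard library are available. Lean on these libraries where they do the work, as an engineer would, in place of code of your own. Each camera call takes 0.05 s, during which the arm holds its last target. There are 200 camera calls.

TASK

Make room on the rail: slide the box hanger that hangs there along to the end stop at the right-hand end (right and left as the robot sees them), keeping it on the rail. Then turn the rod cup standing on the bench so that its upright is on the robot's side, hook it over the open left part of the rail, slide it along under the keeper bar until its upright lines up with the ridge of the small saddle marker on that bar, and leave both hanging still. Leave everything else on the bench where it is.

Things in the scene. Friction and masses are not known exactly. Their poses are not given: they have to be found in the camera images.
- rod_cup: Round aluminium cup, 64 mm across, 70 mm tall, rod stubs inside, with a flat steel hook plate, 195 mm tall in all, about 0.35 kg; starts standing on the bench. Origin: underside, below the hook's seat (cup axis at x = +3 mm); z up. The plate lies in the x-z plane, 10 mm thick in y; its upright, 12 mm wide at x = -35 mm, runs from z = 0 to 195; hook opens down, tip at +x.
- rod_cup_hook (a point): Where the rail's axis lies when hung: x 0, z 134 mm in the cup's frame. Crossbar z 140 to 150, x -41 to +22 from the upright over the rail. From it a lip at x 11 to 26 slopes down to z = 116, a short nub at x -11 to -22 to z = 128. The rail must enter from +x between the cup's rim (z = 70) and the lip's tip (z = 116), then the cup is lowered so the rail seats between nub and lip.
- rod_cup_grip (a point): Middle of the rod cup's handle (top of its upright, z 150 to 195): x -35, y 0, z 175 mm in its frame; 10 mm thick along y, 12 mm along x.
- box_hanger: Rectangular sheet-steel box, 66 x 56 x 70 mm tall (x -29 to +37), a dark block in it, with a hook plate like the rod cup's (same numbers in this body's frame); about 0.35 kg. Starts hanging on the rail, underside 66 mm above the bench, upright on the robot's side (-x).
- box_hanger_hook (a point): Where the rail's axis lies in the box hanger's hook: x 0, y 0, z 134 mm in its frame.
- box_hanger_grip (a point): Middle of the box hanger's handle: x -35, y 0, z 175 mm in its frame; 10 mm thick along y.
- rack: Fixed steel rack. Origin on the bench below mid rail, y along the rail, x away from the robot. Round rail 12 mm thick, axis at z = 200 mm, y -235 to +235 mm, a 16 mm post at each end. Flat bright keeper bar over it from y = -235 to +60: x -8 to +8, z 224 to 230; hooks slide under it but cannot go on or off there. A 12 mm post at x 75, y 30 holds the keeper by an arm, z to 236.
- stop_face (a point): Centre of the end stop's inner face (collar 26 mm across, at rack y = -190 mm), on the rail's axis; axes as the rack's. A hook plate touching it has its centre 5 mm to +y.
- open_section (a point): On the rail's axis at rack y = 130 mm, about the middle of the open part without keeper (rack y 60 to 205 mm, where another collar sits); axes as the rack's. Hooks go on here.
- marker: Small dark steel saddle on top of the keeper bar, 20 x 24 x 6 mm, with a thin upright ridge (4 mm thick in y, to 20 mm high) across its middle. Origin under its centre, 230 mm above the bench; axes as the rack's: y along the rail.
- spray_can: Grey spray can, 52 mm across, 150 mm tall, standing; origin under its centre. Leave in place.
- sleeve0: Open aluminium tube sleeve, 68 mm across, 58 mm tall, standing; origin at the centre of its underside. Leave in place.
- sleeve1: Open aluminium tube sleeve, 68 mm across, 58 mm tall, standing; origin at the centre of its underside. Leave in place.
- sleeve2: Open aluminium tube sleeve, 68 mm across, 58 mm tall, standing; origin at the centre of its underside. Leave in place.
- hammer: Hammer lying on the right of the bench; origin about mid length. Leave in place.
- wire_brush: Blue-handled brush lying on the left of the bench. Leave in place.
Things that resemble listed ones, but are neither listed nor needed, are in the scene too. What is shaped like the box_hanger but blue is not meant.

How it is judged:
On the way, in this order (a step that is already met when the one before it is completed fails the run):
1. the box hanger hangs on the rail up against the end stop (x of box_hanger_hook in the frame of rack between -0.013 and 0.013 m and z of box_hanger_hook in the frame of rack between 0.193 and 0.209 m and x of box_hanger_grip in the frame of rack below -0.018 m and angle between box_hanger's own z axis and vertical below 0.17 rad and y of box_hanger_hook in the frame of stop_face between -0.01 and 0.014 m), for 0.1 s.
2. the rod cup is hooked on the open part of the rail, upright on the robot's side (y of rod_cup_hook in the frame of rack between 0.06 and 0.205 m and x of rod_cup_hook in the frame of rack between -0.013 and 0.013 m and z of rod_cup_hook in the frame of rack between 0.193 and 0.209 m and x of rod_cup_grip in the frame of rack below -0.018 m and angle between rod_cup's own z axis and vertical below 0.17 rad), for 0.1 s.
At the end, for the whole second after the job is handed in: The rod cup hangs on the rail with its upright on the robot's side, its handle within 7 mm and its hook within 10 mm of the marker's ridge along the rail, tilted less than 0.17 rad; the box hanger hangs likewise on the rail, its hook plate within 9 mm of the end stop's face; both at rest (all of step 1 and x of rod_cup_hook in the frame of rack between -0.013 and 0.013 m and z of rod_cup_hook in the frame of rack between 0.193 and 0.209 m and x of rod_cup_grip in the frame of rack below -0.018 m and angle between rod_cup's own z axis and vertical below 0.17 rad and y of rod_cup_grip in the frame of marker between -0.007 and 0.007 m and y of rod_cup_hook in the frame of marker between -0.01 and 0.01 m and linear speed of each of rod_cup, box_hanger below 0.02 m/s); the robot touches nothing.
It fails at once if the box hanger comes off the rail (height (world z) of box_hanger_hook above 0.222 m or height (world z) of box_hanger_hook below 0.17 m).
It fails at once if the rod cup is tipped over (angle between rod_cup's own z axis and vertical above 0.7 rad).
It fails at once if a bystander is displaced by more than 40 mm (distance of any of sleeve0, sleeve1, sleeve2, spray_can, hammer, wire_brush from where it was at the start of the episode above 0.04 m).
It also fails if it takes over 58 s, if anything falls off the work surface, if the arm or the gripper's body presses on something with over 40 N, if the wrist force passes 120 N, or if a joint passes its speed limit or range.

## Working session

There is one attempt and no reset: what is moved stays moved. The work goes in short steps, Python scripts to look and compute and a tool call to move; the robot and the scene stay as the last step left them, time stands still between calls to the robot, and variables do not carry over. Pictures are saved under pics/ and viewed, at most 10 in all, crops included, and the job is handed in when it is done.

Besides the shell and the picture viewer there is one more tool, called after "Call:" as name(argument=value, ...), one argument or row to a line, values as JSON. carry_out: Moves the arm, as the interface text tells. Its arguments: {"type":"object","properties":{"plan":{"type":"array","items":{"type":"array","items":{"type":"array","items":{"type":"number"}}}}},"required":["plan"]}

```bash
mkdir -p pics
cat > h.py <<'E'
import numpy as np, cv2, pickle
from bench import get_obs, camera, hand_in
def grab(n):
    c=camera(n); return c
def save(c,fn,box=None,s=1):
    im=c["pixels"][:,:,::-1]
    if box: im=im[box[1]:box[3],box[0]:box[2]]
    cv2.imwrite("pics/"+fn,cv2.resize(im,None,fx=s,fy=s,interpolation=cv2.INTER_CUBIC))
def pts(c):
    z=c["z_map"];K=c["camera_matrix"];T=c["cam_to_world"]
    v,u=np.mgrid[:z.shape[0],:z.shape[1]]
    P=np.stack([(u-K[0,2])/K[0,0]*z,-(v-K[1,2])/K[1,1]*z,-z],-1)
    W=P@T[:3,:3].T+T[:3,3]; W[z<=0]=np.nan; return W
def ray(c,u,v,h):
    K=c["camera_matrix"];T=c["cam_to_world"]
    d=T[:3,:3]@np.array([(u-K[0,2])/K[0,0],-(v-K[1,2])/K[1,1],-1]);o=T[:3,3]
    return o+d*(h-o[2])/d[2]
E
python3 - <<'E'
from h import *
o=get_obs();print(o["time_s"],o["eef_pos"],o["eef_rot"],o["opening"])
cs={n:grab(n) for n in("top","side","wrist")}
pickle.dump(cs,open("c0.pkl","wb"))
for n,c in cs.items(): save(c,n+"0.png"); print(n,c["cam_to_world"].round(3).tolist(),c["camera_matrix"].round(1).tolist(),{k for k in c})
a=np.vstack([cs["top"]["pixels"],cs["side"]["pixels"]])[:,:,::-1]
E
```

```text
0.0 [0.20535866 0.53647842 0.23036204] [-3.40630837e-04  1.81877834e-01  9.83320726e-01 -8.29678875e-04] 0.9988855668455147
top [[0.013, 0.978, -0.208, 0.344], [-1.0, 0.013, 0.001, -0.004], [0.004, 0.208, 0.978, 1.366], [0.0, 0.0, 0.0, 1.0]] [[484.7, 0.0, 317.7], [0.0, 484.7, 202.5], [0.0, 0.0, 1.0]] {'cam_to_world', 'z_map', 'pixels', 'camera_matrix'}
side [[0.986, 0.114, -0.12, 0.437], [-0.165, 0.702, -0.692, -0.9], [0.006, 0.703, 0.712, 1.066], [0.0, 0.0, 0.0, 1.0]] [[429.5, 0.0, 314.6], [0.0, 429.5, 200.5], [0.0, 0.0, 1.0]] {'cam_to_world', 'z_map', 'pixels', 'camera_matrix'}
wrist [[0.359, -0.89, -0.28, 0.133], [0.933, 0.342, 0.109, 0.564], [-0.002, -0.3, 0.954, 0.374], [0.0, 0.0, 0.0, 1.0]] [[289.2, 0.0, 314.0], [0.0, 289.2, 194.6], [0.0, 0.0, 1.0]] {'cam_to_world', 'z_map', 'pixels', 'camera_matrix'}
```

View pics/top0.png

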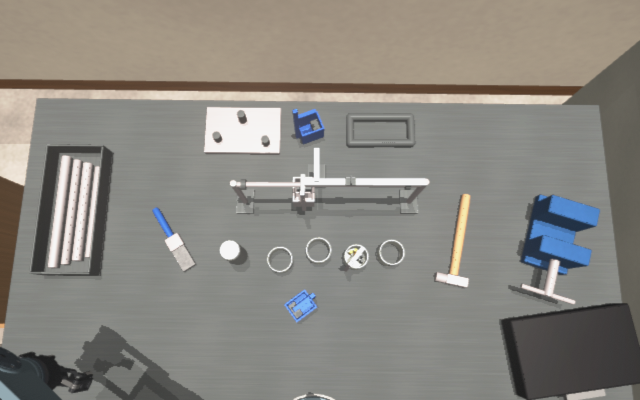

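View pics/side0.png

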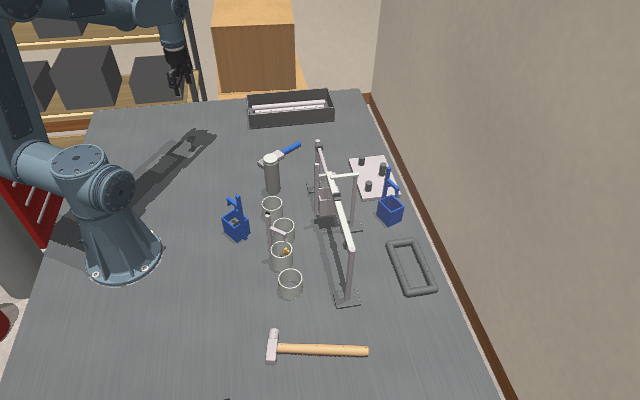

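Top view: the rail runs from (232,184) to (428,182), with +y to the left. There is a steel hanger on the rail at (303,185), the dark marker at (350,181), and a cup with rods and a hook at (356,256), standing between sleeves at (280,260), (318,250) and (392,252). The spray can is at (231,251).

Candidates for the hanger are (303,185) steel on the rail, (301,306) blue and (309,126) blue. The steel one on the rail fits. Only (356,256) has rods and a hook, so it is the rod cup. I'll confirm both in an enlarged crop.

Run:
```python
from h import *
cs=pickle.load(open("c0.pkl","rb"))
save(cs["top"],"topc.png",(220,140,440,290),3.6)
save(cs["side"],"sidec.png",(240,130,400,310),3.3)
for n in("top","side"):
    W=pts(cs[n]); x,y,z=W[...,0],W[...,1],W[...,2]
    print(n)
    m=(z>.12)&(z<.3)&(x>.3)&(x<.7)&(abs(y)<.4)
    lab,nn=cv2.connectedComponents(m.astype(np.uint8))[::-1]
    nn,L,S,C=cv2.connectedComponentsWithStats(m.astype(np.uint8))
    for i in range(1,nn):
        if S[i,4]<4: continue
        k=L==i; print(S[i],*[np.nanpercentile(a[k],[1,50,99]).round(3) for a in(x,y,z)])
    if n=="top":
        for (u,v) in [(240,184),(265,184),(290,184),(360,182),(390,182),(420,182),(350,179),(350,181),(303,180),(303,185),(303,193),(356,256),(345,268),(365,245)]: print(u,v,W[v,u].round(4))
```

```text
top
[ 230  156  199   51 1967] [0.597 0.637 0.69 ] [-0.266 -0.019  0.206] [0.124 0.226 0.258]
[220 240  21  21 348] [0.454 0.478 0.501] [0.192 0.214 0.239] [0.123 0.15  0.156]
[346 246  19  23 107] [0.438 0.464 0.49 ] [-0.12  -0.1   -0.078] [0.132 0.151 0.199]
[292 293  23  19 113] [0.331 0.352 0.373] [0.004 0.026 0.052] [0.127 0.151 0.198]
240 184 [0.6339 0.1869 0.2104]
265 184 [0.6357 0.1259 0.2067]
290 184 [0.6372 0.0644 0.2042]
360 182 [ 0.6383 -0.1065  0.2286]
390 182 [ 0.6392 -0.1791  0.2289]
420 182 [ 0.6403 -0.252   0.2282]
350 179 [ 0.6404 -0.0809  0.2475]
350 181 [ 0.6344 -0.0806  0.2518]
303 180 [0.6451 0.0321 0.2146]
303 185 [0.632  0.0319 0.2164]
303 193 [0.6003 0.03   0.2661]
356 256 [ 0.4668 -0.1023  0.1514]
345 268 [ 0.4426 -0.0794  0.0729]
365 245 [ 5.136e-01 -1.402e-01  4.000e-04]
side
[ 314  139   41  139 1478] [0.596 0.635 0.69 ] [-0.275 -0.025  0.201] [0.122 0.214 0.256]
[263 153  16  17 215] [0.454 0.478 0.504] [0.187 0.202 0.236] [0.121 0.144 0.153]
[226 194  17  21 165] [0.33  0.362 0.374] [-0.004  0.006  0.049] [0.121 0.148 0.195]
[265 214  22  28 206] [0.438 0.452 0.492] [-0.125 -0.096 -0.084] [0.121 0.148 0.195]
```

View pics/topc.png

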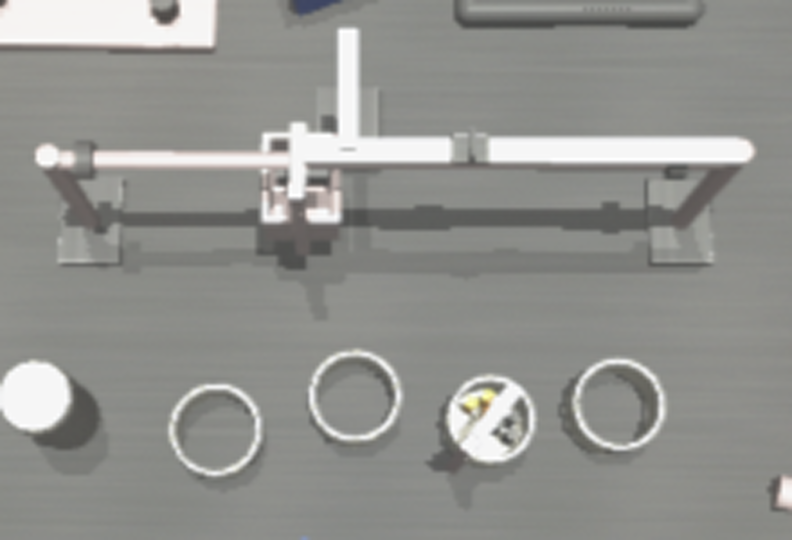

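View pics/sidec.png

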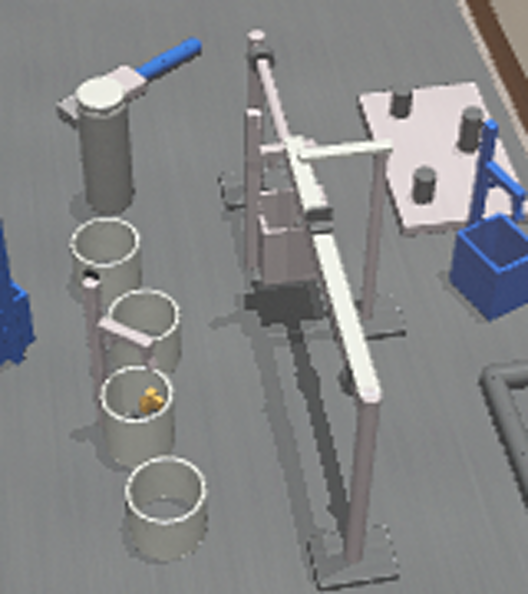

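The crops confirm both: the steel box hanger has its handle on the robot side at crop (298,190), and the rod cup has yellow and black rods inside at crop (490,420). In the side crop its upright is at (92,285), so it stands on the -x/+y end of the plate and the cup's yaw is about -45°.

Run:
```python
from h import *
cs=pickle.load(open("c0.pkl","rb"))
for n in("top","side"):
    W=pts(cs[n]); x,y,z=W[...,0],W[...,1],W[...,2]
    def rep(t,m): 
        print(n,t,m.sum(),*[np.nanpercentile(a[m],[2,50,98]).round(4) for a in(x,y,z)]) if m.sum() else print(n,t,0)
    reg=(x>.4)&(x<.52)&(y>-.16)&(y<-.05)
    rep("cup handle top",reg&(z>.18)&(z<.22))
    cb=reg&(z>.143)&(z<.158); rep("crossbar",cb)
    vx,vy,_,_=cv2.fitLine(np.c_[x[cb],y[cb]].astype(np.float32),cv2.DIST_L2,0,.01,.01).ravel()[:4]; print("dir deg",np.degrees(np.arctan2(vy,vx)))
    rim=reg&(z>.06)&(z<.08); 
    rep("cup rim",rim)
    if n=="top":
        (c,r)=cv2.minEnclosingCircle(np.c_[x[rim],y[rim]].astype(np.float32)); print("rim circle",c,r)
    rack=(x>.58)&(x<.7)&(abs(y)<.35)
    rep("hang handle",rack&(z>.252)&(z<.28)&(x<.615))
    rep("hang upright",rack&(z>.2)&(z<.28)&(x<.615))
    rep("marker ridge",rack&(z>.241)&(x>.62))
    rep("marker saddle",rack&(z>.2335)&(x>.62)&(z<.241))
    for lo,hi in((-.25,-.12),(-.06,0)):
        k=rack&(z>.222)&(z<.236)&(y>lo)&(y<hi)&(x<.66); rep("keeper",k)
    k=rack&(z>.195)&(z<.212)&(y>.05)&(y<.16)&(x<.66); rep("rail",k)
    rep("all",rack&(z>.19)&(x>.62)&(x<.66))
    if n=="side":
        k=rack&(z>.17)&(z<.22)&(y<-.15); rep("stop?",k)
```

```text
top cup handle top 23 [0.4388 0.4453 0.4514] [-0.0903 -0.0842 -0.0784] [0.1821 0.1955 0.199 ]
top crossbar 75 [0.4489 0.4722 0.49  ] [-0.12   -0.1052 -0.0848] [0.1457 0.1504 0.1548]
dir deg -39.45407
top cup rim 93 [0.4435 0.4754 0.505 ] [-0.1386 -0.1093 -0.0772] [0.0602 0.069  0.0754]
rim circle (0.4719202518463135, -0.10315270721912384) 0.038097333163022995
top hang handle 24 [0.5974 0.6026 0.6088] [0.03   0.0337 0.0373] [0.2554 0.2603 0.2651]
top hang upright 52 [0.5968 0.5986 0.6122] [0.0287 0.0327 0.0383] [0.2032 0.2476 0.2639]
top marker ridge 23 [0.6293 0.6419 0.6782] [-0.0833 -0.0808  0.0054] [0.2411 0.2494 0.254 ]
top marker saddle 213 [0.6306 0.6464 0.697 ] [-0.2461 -0.0045  0.0056] [0.2336 0.2362 0.2404]
top keeper 375 [0.6326 0.64   0.649 ] [-0.2473 -0.1839 -0.123 ] [0.2239 0.2301 0.234 ]
top keeper 167 [0.6313 0.6392 0.6481] [-0.0579 -0.0312 -0.0022] [0.2258 0.2304 0.2349]
top rail 217 [0.6311 0.6359 0.6424] [0.053  0.1059 0.1571] [0.2    0.2051 0.2103]
top all 1594 [0.6284 0.6371 0.6516] [-0.2618 -0.0554  0.2009] [0.2    0.2277 0.2391]
side cup handle top 26 [0.4391 0.4
[... 353 characters left out ...]
ang upright 96 [0.5962 0.6017 0.6141] [0.0239 0.0281 0.0358] [0.2018 0.2293 0.2605]
side marker ridge 25 [0.6289 0.6403 0.6488] [-0.0879 -0.0863 -0.081 ] [0.2412 0.2471 0.2501]
side marker saddle 86 [0.6295 0.6539 0.6974] [-0.0984 -0.0053  0.0045] [0.2337 0.2351 0.2397]
side keeper 255 [0.6317 0.639  0.6477] [-0.2479 -0.1892 -0.1246] [0.225  0.2291 0.2329]
side keeper 102 [0.6302 0.6391 0.657 ] [-0.0573 -0.0263 -0.001 ] [0.2248 0.229  0.2348]
side rail 86 [0.6304 0.6349 0.6418] [0.0554 0.1062 0.1559] [0.1989 0.2034 0.208 ]
side all 948 [0.6262 0.6364 0.6529] [-0.2738 -0.1026  0.1988] [0.1968 0.2275 0.2443]
side stop? 145 [0.6282 0.6354 0.6469] [-0.2755 -0.2679 -0.1597] [0.1714 0.2018 0.2173]
```

Call:
carry_out(
  plan=[
    [[0.02,-0.025,0.02,0,0,0.076,1],[0.04,-0.05,0.04,0,0,0.152,1],[0.06,-0.075,0.06,0,0,0.228,1],[0.08,-0.1,0.08,0,0,0.304,1],[0.1,-0.125,0.1,0,0,0.38,1]],
  ],
)

```text
time_s: 0.57
eef_pos: [0.306, 0.4106, 0.3319]
eef_rot: [-0.0, -0.009, 1.0, -0.0]
wrist_force: [0.7, 0.4, -0.1]
opening: 0.997
grasp_force: 0.0
```

Call:
carry_out(
  plan=[
    [[0.024,-0.031,0,0,0,0,1],[0.048,-0.062,0,0,0,0,1],[0.072,-0.093,0,0,0,0,1],[0.096,-0.124,0,0,0,0,1],[0.12,-0.155,0,0,0,0,1]],
  ],
)

```text
time_s: 0.98
eef_pos: [0.4263, 0.2553, 0.3313]
eef_rot: [0.0, -0.007, 1.0, 0.0]
wrist_force: [0.7, 0.1, 0.8]
opening: 0.998
grasp_force: 0.0
```

Call:
carry_out(
  plan=[
    [[0.022,-0.03,0,0,0,0,1],[0.044,-0.06,0,0,0,0,1],[0.066,-0.09,0,0,0,0,1],[0.088,-0.12,0,0,0,0,1],[0.11,-0.15,0,0,0,0,1]],
  ],
)

```text
time_s: 1.4
eef_pos: [0.5363, 0.1053, 0.331]
eef_rot: [-0.0, -0.007, 1.0, 0.0]
wrist_force: [0.5, -0.3, 0.4]
opening: 1.003
grasp_force: 0.0
```

Run:
```python
from h import *
o=get_obs();print(o["time_s"],o["eef_pos"],o["eef_rot"])
```

```text
1.4 [0.5363045  0.1052512  0.33104185] [-1.65544229e-04 -6.99030100e-03  9.99975551e-01  7.09814291e-05]
```

Next I move above the handle, at 30 cm height, and look with the wrist camera.

Call:
carry_out(
  plan=[
    [[0.016,-0.018,0,0,0,0,1],[0.032,-0.036,0,0,0,0,1],[0.048,-0.054,0,0,0,0,1],[0.065,-0.073,0,0,0,0,1],[0.065,-0.073,0,0,0,0,1]],
  ],
)

```text
time_s: 1.82
eef_pos: [0.6025, 0.0303, 0.3302]
eef_rot: [-0.0, -0.005, 1.0, -0.001]
wrist_force: [-0.7, -0.3, -0.0]
opening: 1.002
grasp_force: 0.0
```

Run:
```python
from h import *
o=get_obs();print(o["time_s"],o["eef_pos"])
c=grab("wrist"); pickle.dump(c,open("w1.pkl","wb")); save(c,"w1.png")
W=pts(c);x,y,z=W[...,0],W[...,1],W[...,2]
def rep(t,m): print(t,m.sum(),*[np.nanpercentile(a[m],[2,50,98]).round(4) for a in(x,y,z)]) if m.sum() else print(t,0)
r=(x>.58)&(x<.7)&(y<.3)&(y>-.3)
rep("handle",r&(x<.615)&(z>.252)&(z<.275)&(abs(y-.03)<.03))
rep("upright",r&(x<.615)&(z>.22)&(z<.275)&(abs(y-.03)<.03))
rep("ridge",r&(x>.62)&(z>.241)&(z<.26)&(y<-.05)&(y>-.12))
rep("keeper",r&(x>.62)&(z>.225)&(z<.235))
rep("rail",r&(x>.62)&(z>.195)&(z<.212)&(y>.06))
```

```text
1.8167 [0.60251876 0.03029723 0.33015423]
handle 228 [0.5968 0.6015 0.6083] [0.0285 0.0332 0.038 ] [0.2526 0.261  0.2624]
upright 355 [0.5967 0.5977 0.6081] [0.0285 0.0333 0.038 ] [0.2211 0.2601 0.2624]
ridge 235 [0.6289 0.6378 0.6487] [-0.0846 -0.0811 -0.0802] [0.2412 0.2489 0.2515]
keeper 5190 [0.6302 0.6379 0.6474] [-0.2543 -0.1265  0.025 ] [0.226  0.2304 0.2324]
rail 1910 [0.6245 0.6344 0.6453] [0.0635 0.1401 0.2045] [0.1988 0.2056 0.2116]
```

View pics/w1.png

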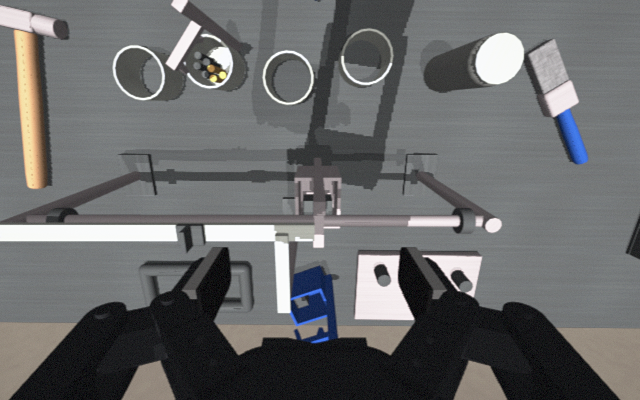

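The wrist view shows the hanger's handle at (319,240), between the open fingers. The marker ridge is at (190,236), and the rail, keeper and cup are clearly visible. All three cameras agree on the handle at (0.602, 0.033, top 0.261) and the ridge at y = -0.082.

Call:
carry_out(
  plan=[
    [[0,0.001,-0.03,0,0,0,1],[0,0.002,-0.06,0,0,0,1],[0,0.003,-0.085,0,0,0,1],[0,0.003,-0.102,0,0,0,1],[0,0.003,-0.102,0,0,0,1]],
  ],
)

```text
time_s: 2.28
eef_pos: [0.5973, 0.0383, 0.2244]
eef_rot: [-0.004, -0.008, 1.0, 0.001]
wrist_force: [-0.8, 0.7, -0.8]
opening: 1.0
grasp_force: 0.0
```

Call:
carry_out(
  plan=[
    [[0,0,0,0,0,0,0],[0,0,0,0,0,0,0],[0,0,0,0,0,0,0],[0,0,0,0,0,0,0],[0,0,0,0,0,0,0]],
  ],
)

```text
time_s: 2.7
eef_pos: [0.6013, 0.0369, 0.2307]
eef_rot: [0.001, -0.007, 1.0, -0.0]
wrist_force: [0.9, -0.6, 0.5]
opening: 0.3
grasp_force: 0.0
```

Call:
carry_out(
  plan=[
    [[0,0,0,0,0,0,0],[0,0,0,0,0,0,0],[0,0,0,0,0,0,0],[0,0,0,0,0,0,0],[0,0,0,0,0,0,0]],
  ],
)

```text
time_s: 3.12
eef_pos: [0.6011, 0.0367, 0.23]
eef_rot: [0.001, -0.007, 1.0, -0.0]
wrist_force: [-0.9, -1.7, 5.3]
opening: 0.102
grasp_force: 59.2
```

Call:
carry_out(
  plan=[
    [[0,-0.01,0,0,0,0,0],[0,-0.025,0,0,0,0,0],[0.0005,-0.045,0,0,0,0,0],[0.001,-0.065,0,0,0,0,0],[0.001,-0.085,0,0,0,0,0]],
  ],
)

```text
time_s: 3.53
eef_pos: [0.6022, -0.0463, 0.2299]
eef_rot: [0.001, -0.008, 1.0, 0.002]
wrist_force: [0.3, 7.4, 5.6]
opening: 0.103
grasp_force: 59.1
```

Call:
carry_out(
  plan=[
    [[0,-0.02,0,0,0,0,0],[0.0005,-0.04,0,0,0,0,0],[0.0005,-0.06,0,0,0,0,0],[0.001,-0.08,0,0,0,0,0],[0.001,-0.1,0,0,0,0,0]],
  ],
)

```text
time_s: 3.95
eef_pos: [0.6032, -0.1465, 0.2299]
eef_rot: [0.001, -0.008, 1.0, 0.002]
wrist_force: [0.2, 7.8, 6.3]
opening: 0.107
grasp_force: 59.2
```

Call:
carry_out(
  plan=[
    [[0,-0.015,0,0,0,0,0],[0.0005,-0.028,0,0,0,0,0],[0.0005,-0.038,0,0,0,0,0],[0.001,-0.045,0,0,0,0,0],[0.001,-0.045,0,0,0,0,0]],
  ],
)

```text
time_s: 4.37
eef_pos: [0.6043, -0.1932, 0.23]
eef_rot: [0.001, -0.007, 1.0, 0.001]
wrist_force: [-0.3, 0.5, 6.0]
opening: 0.102
grasp_force: 59.0
```

```bash
cat > chk.py <<'E'
from h import *
import sys
o=get_obs();print(o["time_s"],o["eef_pos"].round(4),o["wrist_force"].round(1),o["torque"].round(2))
def rep(t,m): print(t,m.sum(),*[np.nanpercentile(a[m],[2,50,98]).round(4) for a in(x,y,z)]) if m.sum() else print(t,0)
for n in sys.argv[1:]:
    c=grab(n); pickle.dump(c,open(n+"_last.pkl","wb")); print(n)
    W=pts(c);x,y,z=W[...,0],W[...,1],W[...,2]
    r=(x>.56)&(x<.7)&(y<.3)&(y>-.35)
    rep("upright/handle below .22",r&(x<.615)&(z>.09)&(z<.215)&(y<-.17))
    rep("box top",r&(z>.11)&(z<.15)&(y<-.15)&(y>-.27))
    rep("box/handle z>.23",r&(x<.615)&(z>.235)&(z<.264))
    rep("ridge",r&(x>.62)&(z>.241)&(z<.26)&(y<-.05)&(y>-.12))
E
python3 chk.py side top
```

```text
4.3667 [ 0.6043 -0.1932  0.23  ] [-0.3  0.5  6. ] [ 0.06 -0.23 -0.02]
side
upright/handle below .22 179 [0.6004 0.6081 0.6145] [-0.223  -0.1998 -0.1916] [0.0937 0.1422 0.2121]
box top 290 [0.6016 0.6334 0.6784] [-0.2645 -0.2111 -0.1686] [0.1112 0.1276 0.1454]
box/handle z>.23 53 [0.5917 0.598  0.6132] [-0.215  -0.2111 -0.1886] [0.2362 0.2468 0.2613]
ridge 0
top
upright/handle below .22 96 [0.6009 0.61   0.6148] [-0.219  -0.1891 -0.1717] [0.0914 0.127  0.196 ]
box top 91 [0.6018 0.6145 0.6794] [-0.218  -0.1865 -0.1654] [0.1104 0.1307 0.1479]
box/handle z>.23 24 [0.5922 0.5933 0.5988] [-0.2024 -0.1839 -0.1754] [0.2354 0.246  0.2613]
ridge 20 [0.629  0.6389 0.6498] [-0.0835 -0.082  -0.0795] [0.2419 0.2497 0.2541]
```

Call:
carry_out(
  plan=[
    [[0,-0.004,0,0,0,0,0],[0,-0.008,0,0,0,0,0],[0,-0.012,0,0,0,0,0],[0,-0.016,0,0,0,0,0],[0,-0.018,0,0,0,0,0]],
  ],
)

```text
time_s: 4.88
eef_pos: [0.6043, -0.2089, 0.2299]
eef_rot: [0.001, -0.008, 1.0, 0.002]
wrist_force: [-0.9, 8.6, 7.2]
opening: 0.105
grasp_force: 59.3
```

Call:
carry_out(
  plan=[
    [[0,-0.002,0,0,0,0,0],[0,-0.004,0,0,0,0,0],[0,-0.005,0,0,0,0,0],[0,-0.005,0,0,0,0,0],[0,-0.005,0,0,0,0,0]],
  ],
)

```text
time_s: 5.3
eef_pos: [0.6043, -0.2138, 0.2299]
eef_rot: [0.001, -0.008, 1.0, 0.002]
wrist_force: [-0.2, 6.9, 6.3]
opening: 0.104
grasp_force: 59.3
```

```bash
python3 chk.py side top
python3 - <<'E'
from h import *
cs=[pickle.load(open(n+"_last.pkl","rb")) for n in("side","top")]
a=cv2.resize(cs[0]["pixels"][170:310,300:380],None,fx=4.2,fy=4.2);b=cv2.resize(cs[1]["pixels"][150:240,360:440],None,fx=5,fy=5)
h=max(a.shape[0],b.shape[0]);p=lambda i:cv2.copyMakeBorder(i,0,h-i.shape[0],0,0,cv2.BORDER_CONSTANT)
cv2.imwrite("pics/stop.png",np.hstack([p(a),p(b)])[:,:,::-1])
E
```

```text
5.3 [ 0.6043 -0.2138  0.2299] [-0.2  6.9  6.3] [ 1.35 -0.27  0.26]
side
upright/handle below .22 180 [0.6008 0.6077 0.6146] [-0.2412 -0.2198 -0.2118] [0.0935 0.147  0.2126]
box top 316 [0.6018 0.6342 0.6789] [-0.2672 -0.222  -0.1878] [0.1111 0.1273 0.1452]
box/handle z>.23 55 [0.5916 0.5965 0.6098] [-0.2349 -0.2277 -0.207 ] [0.2365 0.2458 0.2622]
ridge 0
top
upright/handle below .22 74 [0.6014 0.6087 0.6149] [-0.2353 -0.2085 -0.1875] [0.101  0.1361 0.1984]
box top 76 [0.602  0.6147 0.6511] [-0.2374 -0.2062 -0.1845] [0.1115 0.1317 0.1488]
box/handle z>.23 23 [0.5921 0.5933 0.5986] [-0.2237 -0.2065 -0.1962] [0.2374 0.2479 0.2613]
ridge 21 [0.6292 0.6393 0.6488] [-0.0834 -0.0808 -0.0775] [0.2419 0.2502 0.2548]
```

View pics/stop.png

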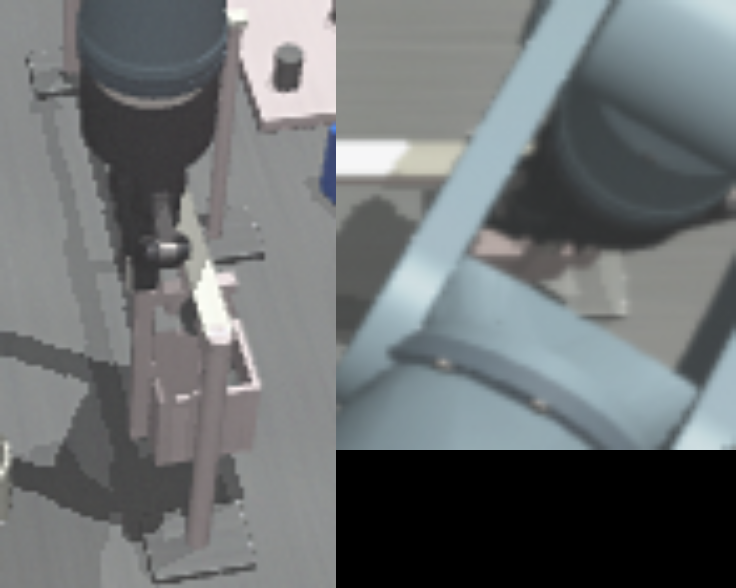

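The side view shows the hanger still on the rail, with its upright at crop (145,370) and the stop collar hidden just beside it at (190,315). The force is still only sliding friction, so there is no contact yet and I creep on.

Call:
carry_out(
  plan=[
    [[0,-0.0015,0,0,0,0,0],[0,-0.003,0,0,0,0,0],[0,-0.0045,0,0,0,0,0],[0,-0.005,0,0,0,0,0],[0,-0.005,0,0,0,0,0]],
  ],
)

```text
time_s: 5.82
eef_pos: [0.6042, -0.2164, 0.2298]
eef_rot: [0.0, -0.009, 1.0, 0.004]
wrist_force: [-1.2, 14.8, 9.7]
opening: 0.107
grasp_force: 59.9
```

Call:
carry_out(
  plan=[
    [[0,0.002,0,0,0,0,0],[0,0.002,0,0,0,0,0.5],[0,0.002,0,0,0,0,0.5],[0,0.002,0,0,0,0,0.5],[0,0.002,0,0,0,0,0.5]],
  ],
)

```text
time_s: 6.23
eef_pos: [0.6033, -0.2193, 0.2286]
eef_rot: [-0.001, -0.007, 1.0, 0.0]
wrist_force: [-0.6, -0.4, -0.3]
opening: 0.498
grasp_force: 0.0
```

Call:
carry_out(
  plan=[
    [[0,0,0.005,0,0,0,0.5],[0,0,0.02,0,0,0,0.5],[0,0,0.045,0,0,0,0.5],[-0.015,0.01,0.07,0,0,0,0.7],[-0.045,0.03,0.085,0,0,0,1]],
  ],
)

```text
time_s: 6.65
eef_pos: [0.5602, -0.1912, 0.3168]
eef_rot: [0.002, -0.006, 1.0, -0.001]
wrist_force: [-0.0, 0.0, 1.2]
opening: 0.769
grasp_force: 0.0
```

Call:
carry_out(
  plan=[
    [[-0.025,0.02,0,0,0,-0.09,1],[-0.05,0.045,0,0,0,-0.21,1],[-0.075,0.07,0,0,0,-0.33,1],[-0.1,0.09,0,0,0,-0.45,1],[-0.115,0.1,0,0,0,-0.57,1]],
  ],
)

```text
time_s: 7.07
eef_pos: [0.4416, -0.0871, 0.3146]
eef_rot: [-0.0, 0.277, 0.961, 0.0]
wrist_force: [0.6, 0.4, 0.1]
opening: 1.001
grasp_force: 0.0
```

```bash
cat > chk2.py <<'E'
from h import *
import sys
o=get_obs();print(o["time_s"],o["eef_pos"].round(4),o["eef_rot"].round(4),o["opening"])
def rep(t,m): print(t,m.sum(),*[np.nanpercentile(a[m],[2,50,98]).round(4) for a in(x,y,z)]) if m.sum() else print(t,0)
for n in sys.argv[1:]:
    c=grab(n); pickle.dump(c,open(n+"_last.pkl","wb")); print(n)
    W=pts(c);x,y,z=W[...,0],W[...,1],W[...,2]
    rep("hanger handle",(x>.56)&(x<.615)&(abs(y+.21)<.06)&(z>.225)&(z<.27))
    rep("hanger crossbar",(x>.56)&(x<.628)&(abs(y+.21)<.06)&(z>.2)&(z<.22))
    rep("stop collar",(x>.62)&(x<.66)&(y<-.21)&(y>-.26)&(z>.185)&(z<.22))
    reg=(x>.4)&(x<.52)&(y>-.16)&(y<-.05)
    rep("cup handle",reg&(z>.182)&(z<.205))
    cb=reg&(z>.145)&(z<.156); rep("crossbar",cb)
    if cb.sum()>10:
        vx,vy=cv2.fitLine(np.c_[x[cb],y[cb]].astype(np.float32),cv2.DIST_L2,0,.001,.001).ravel()[:2]; print("dir deg",np.degrees(np.arctan(vy/vx)))
E
python3 chk2.py wrist side
```

```text
7.0667 [ 0.4416 -0.0871  0.3146] [-1.000e-04  2.768e-01  9.609e-01  2.000e-04] 1.0005611910465342
wrist
hanger handle 0
hanger crossbar 0
stop collar 0
cup handle 166 [0.4384 0.4443 0.4513] [-0.091  -0.084  -0.0782] [0.1824 0.1952 0.1967]
crossbar 302 [0.4392 0.4735 0.4903] [-0.1206 -0.1071 -0.079 ] [0.1478 0.1505 0.1533]
dir deg -37.526505
side
hanger handle 65 [0.6006 0.6063 0.6124] [-0.224  -0.2211 -0.2139] [0.226  0.2473 0.2615]
hanger crossbar 62 [0.6007 0.6167 0.6277] [-0.2237 -0.221  -0.2125] [0.2007 0.2113 0.2185]
stop collar 102 [0.6207 0.6323 0.6596] [-0.2565 -0.2219 -0.2124] [0.1914 0.2075 0.2175]
cup handle 25 [0.4391 0.445  0.4506] [-0.0953 -0.0892 -0.0818] [0.1828 0.1926 0.1964]
crossbar 75 [0.4404 0.4663 0.4895] [-0.1241 -0.1056 -0.0892] [0.1451 0.1495 0.1543]
dir deg -36.20796
```

Call:
carry_out(
  plan=[
    [[0.003,0.002,-0.035,0,0,-0.04,1],[0.003,0.002,-0.07,0,0,-0.09,1],[0.003,0.002,-0.105,0,0,-0.09,1],[0.003,0.002,-0.135,0,0,-0.09,1],[0.003,0.002,-0.153,0,0,-0.09,1]],
  ],
)

```text
time_s: 7.58
eef_pos: [0.4456, -0.087, 0.1581]
eef_rot: [-0.002, 0.317, 0.949, 0.0]
wrist_force: [-1.0, -0.7, -0.7]
opening: 0.999
grasp_force: 0.0
```

Call:
carry_out(
  plan=[
    [[0,0,0,0,0,0,1],[0,0,0,0,0,0,0.3],[0,0,0,0,0,0,0],[0,0,0,0,0,0,0],[0,0,0,0,0,0,0]],
  ],
)

```text
time_s: 8.0
eef_pos: [0.4479, -0.0877, 0.163]
eef_rot: [0.002, 0.317, 0.948, -0.0]
wrist_force: [-0.6, -0.4, 0.3]
opening: 0.457
grasp_force: 0.0
```

Call:
carry_out(
  plan=[
    [[0,0,0,0,0,0,0],[0,0,0,0,0,0,0],[0,0,0,0,0,0,0],[0,0,0,0,0,0,0],[0,0,0,0,0,0,0]],
  ],
)

```text
time_s: 8.42
eef_pos: [0.4472, -0.0869, 0.1621]
eef_rot: [0.001, 0.317, 0.948, 0.0]
wrist_force: [0.5, 3.1, 5.9]
opening: 0.108
grasp_force: 58.9
```

Call:
carry_out(
  plan=[
    [[0,0,0.01,0,0,0,0],[0,0,0.03,0,0,0,0],[0,0,0.06,0,0,0,0],[0,0,0.09,0,0,0,0],[0,0,0.115,0,0,0,0]],
  ],
)

```text
time_s: 8.83
eef_pos: [0.4462, -0.087, 0.278]
eef_rot: [-0.0, 0.317, 0.948, -0.0]
wrist_force: [0.4, 0.3, -3.4]
opening: 0.105
grasp_force: 58.7
```

Call:
carry_out(
  plan=[
    [[0.005,0.015,0.002,0,0,0.05,0],[0.01,0.034,0.003,0,0,0.12,0],[0.016,0.055,0.003,0,0,0.19,0],[0.022,0.077,0.003,0,0,0.26,0],[0.027,0.095,0.003,0,0,0.33,0]],
  ],
)

```text
time_s: 9.25
eef_pos: [0.4732, 0.0092, 0.2791]
eef_rot: [-0.001, 0.156, 0.988, 0.0]
wrist_force: [-0.1, 0.4, -4.0]
opening: 0.105
grasp_force: 58.6
```

Call:
carry_out(
  plan=[
    [[0.006,0.02,-0.002,0,0,0.08,0],[0.012,0.042,-0.004,0,0,0.16,0],[0.018,0.063,-0.006,0,0,0.24,0],[0.024,0.08,-0.008,0,0,0.3,0],[0.027,0.092,-0.01,0,0,0.33,0]],
  ],
)

```text
time_s: 9.67
eef_pos: [0.5004, 0.1014, 0.2688]
eef_rot: [-0.001, -0.009, 1.0, 0.0]
wrist_force: [-0.4, 0.4, -3.1]
opening: 0.109
grasp_force: 58.6
```

```bash
cat > chk3.py <<'E'
from h import *
import sys
o=get_obs();e=o["eef_pos"];print(o["time_s"],e.round(4),o["eef_rot"].round(4),o["wrist_force"].round(1))
def rep(t,m): print(t,m.sum(),*[np.nanpercentile(a[m],[2,50,98]).round(4) for a in(x,y,z)]) if m.sum() else print(t,0)
for n in sys.argv[1:]:
    c=grab(n); pickle.dump(c,open(n+"_last.pkl","wb")); print(n)
    W=pts(c);x,y,z=W[...,0],W[...,1],W[...,2]
    reg=(x>e[0]-.03)&(x<e[0]+.1)&(abs(y-e[1])<.06)
    zb=e[2]-.162
    rep("crossbar+lip",reg&(x>e[0]+.012)&(z>zb+.10)&(z<zb+.158)&(x<e[0]+.066))
    rep("upright low",reg&(x<e[0]+.012)&(z>zb+.02)&(z<zb+.145))
    rep("rim",reg&(z>zb+.06)&(z<zb+.08))
    cb=reg&(z>zb+.142)&(z<zb+.158)&(x>e[0]+.01)
    if cb.sum()>10:
        vx,vy=cv2.fitLine(np.c_[x[cb],y[cb]].astype(np.float32),cv2.DIST_L2,0,.001,.001).ravel()[:2]; print("dir deg",np.degrees(np.arctan(vy/vx)))
    rep("rail",(x>.61)&(x<.66)&(y>.05)&(y<.16)&(z>.19)&(z<.22))
    for a in(.06,.14): rep("rail at %.2f"%a,(x>.61)&(x<.66)&(abs(y-a)<.015)&(z>.19)&(z<.22))
E
python3 chk3.py wrist side top
python3 - <<'E'
from h import *
save(pickle.load(open("side_last.pkl","rb")),"s3.png",(230,100,400,280),3.2)
E
```

```text
9.6667 [0.5004 0.1014 0.2688] [-7.e-04 -9.e-03  1.e+00  0.e+00] [-0.4  0.4 -3.1]
wrist
crossbar+lip 384 [0.5363 0.545  0.5541] [0.0961 0.1009 0.1058] [0.2559 0.257  0.2581]
upright low 1297 [0.4901 0.503  0.5118] [0.0801 0.101  0.1224] [0.1292 0.1745 0.2491]
rim 655 [0.4903 0.5125 0.544 ] [0.0707 0.1003 0.1318] [0.1673 0.1766 0.1836]
dir deg 0.9450801
rail 22 [0.6306 0.6325 0.6331] [0.0966 0.1032 0.1097] [0.1962 0.197  0.2   ]
rail at 0.06 0
rail at 0.14 0
side
crossbar+lip 87 [0.5129 0.5357 0.5534] [0.0928 0.0975 0.1063] [0.2234 0.251  0.2571]
upright low 193 [0.4901 0.4991 0.5116] [0.0784 0.0957 0.1194] [0.1291 0.1735 0.2506]
rim 134 [0.4914 0.5288 0.5627] [0.0687 0.0966 0.1317] [0.1674 0.1727 0.1843]
dir deg -0.58976483
rail 88 [0.6306 0.6352 0.6417] [0.0527 0.1041 0.159 ] [0.1963 0.2039 0.2071]
rail at 0.06 21 [0.6311 0.6345 0.6409] [0.0466 0.0621 0.0736] [0.1987 0.2036 0.2071]
rail at 0.14 23 [0.6308 0.6345 0.6415] [0.1251 0.1406 0.1537] [0.1975 0.2037 0.2069]
top
crossbar+lip 0
upright low 5 [0.4902 0.4904 0.4907] [0.0997 0.1019 0.1051] [0.166  0.1832 0.2021]
rim 2 [0.4904 0.4906 0.4907] [0.1012 0.1025 0.1038] [0.1806 0.1819 0.1832]
rail 37 [0.6323 0.6409 0.6429] [0.052  0.0597 0.1269] [0.2015 0.2053 0.2089]
rail at 0.06 30 [0.6322 0.6372 0.6434] [0.047  0.0532 0.0607] [0.1998 0.205  0.209 ]
rail at 0.14 2 [0.6409 0.6411 0.6413] [0.1263 0.1274 0.1285] [0.2048 0.2055 0.2061]
```

View pics/s3.png

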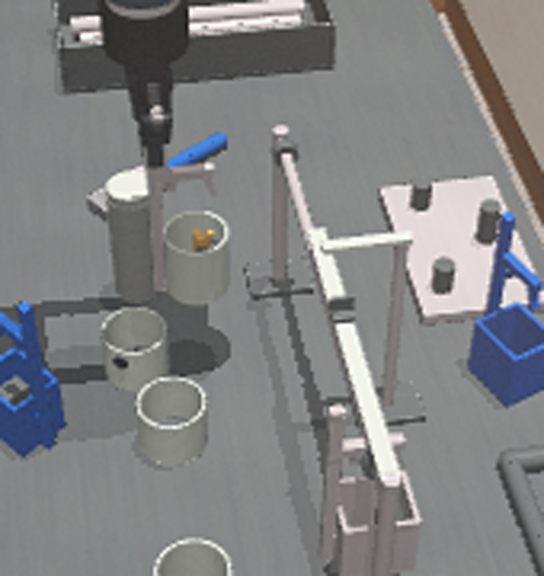

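The side view shows the cup held upright at crop (195,255), with its upright on the robot's side and the hook tip facing the rail. Handle yaw is about 0.9°. The hook's x is TCP + 0.032, the base is TCP z - 0.162, and the rail centre is at x = 0.636, so I insert by +0.104.

Call:
carry_out(
  plan=[
    [[0.012,0,0,0,0,0,0],[0.032,0,0,0,0,0,0],[0.052,0,0,0,0,0,0],[0.068,0,0,0,0,0,0],[0.08,0,0,0,0,0,0]],
  ],
)

```text
time_s: 10.23
eef_pos: [0.5816, 0.0984, 0.2692]
eef_rot: [-0.0, -0.006, 1.0, -0.0]
wrist_force: [-0.3, 0.3, -3.0]
opening: 0.106
grasp_force: 58.6
```

Call:
carry_out(
  plan=[
    [[0.008,0,0,0,0,0,0],[0.016,0,0,0,0,0,0],[0.022,0,0,0,0,0,0],[0.024,0,0,0,0,0,0],[0.024,0,0,0,0,0,0]],
  ],
)

```text
time_s: 10.65
eef_pos: [0.6047, 0.0997, 0.2692]
eef_rot: [-0.0, -0.007, 1.0, -0.0]
wrist_force: [-1.5, 0.0, -3.7]
opening: 0.106
grasp_force: 58.6
```

```bash
python3 chk3.py wrist side
```

```text
10.65 [0.6047 0.0997 0.2692] [-2.0e-04 -6.9e-03  1.0e+00 -1.0e-04] [-1.5  0.  -3.7]
wrist
crossbar+lip 431 [0.6351 0.6479 0.6582] [0.0477 0.0988 0.1407] [0.2072 0.2574 0.2585]
upright low 1290 [0.5946 0.6074 0.616 ] [0.0784 0.0994 0.1202] [0.1296 0.1752 0.25  ]
rim 589 [0.5947 0.6147 0.642 ] [0.069  0.0987 0.1296] [0.1677 0.177  0.1846]
dir deg 0.78605956
rail 1144 [0.6308 0.6339 0.6416] [0.0513 0.1294 0.1589] [0.1996 0.2051 0.2074]
rail at 0.06 525 [0.6315 0.6349 0.6423] [0.0454 0.0588 0.0736] [0.2002 0.2052 0.2074]
rail at 0.14 529 [0.6306 0.634  0.6409] [0.1262 0.1409 0.1545] [0.1994 0.2053 0.2074]
side
crossbar+lip 82 [0.618  0.6395 0.6561] [0.084  0.0943 0.1087] [0.2074 0.2523 0.2583]
upright low 201 [0.5939 0.6035 0.6165] [0.0751 0.0931 0.1142] [0.1291 0.174  0.2513]
rim 101 [0.5943 0.6253 0.6669] [0.0648 0.0948 0.1269] [0.1675 0.1739 0.1836]
dir deg 4.017066
rail 75 [0.6308 0.6353 0.6418] [0.0532 0.0967 0.1403] [0.1988 0.2034 0.2074]
rail at 0.06 22 [0.6309 0.6345 0.6408] [0.0476 0.0631 0.0745] [0.2009 0.2033 0.2069]
rail at 0.14 15 [0.6307 0.6359 0.6416] [0.1258 0.1329 0.1412] [0.2003 0.2028 0.2069]
```

Call:
carry_out(
  plan=[
    [[0,0,-0.006,0,0,0,0],[0,0,-0.014,0,0,0,0],[0,0,-0.022,0,0,0,0],[0,0,-0.029,0,0,0,0],[0,0,-0.033,0,0,0,0]],
  ],
)

```text
time_s: 11.17
eef_pos: [0.6037, 0.1, 0.2342]
eef_rot: [-0.001, -0.007, 1.0, 0.0]
wrist_force: [-0.1, -0.7, -3.6]
opening: 0.102
grasp_force: 58.7
```

Call:
carry_out(
  plan=[
    [[0,0,-0.002,0,0,0,0],[0,0,-0.004,0,0,0,0],[0,0,-0.006,0,0,0,0],[0,0,-0.007,0,0,0,0],[0,0,-0.007,0,0,0,0]],
  ],
)

```text
time_s: 11.58
eef_pos: [0.6047, 0.1, 0.2293]
eef_rot: [0.0, -0.007, 1.0, 0.0]
wrist_force: [0.2, 0.1, -4.0]
opening: 0.108
grasp_force: 58.7
```

Call:
carry_out(
  plan=[
    [[0,0,-0.0005,0,0,0,0],[0,0,-0.001,0,0,0,0],[0,0,-0.0015,0,0,0,0],[0,0,-0.0015,0,0,0,0],[0,0,-0.0015,0,0,0,0]],
  ],
)

```text
time_s: 12.0
eef_pos: [0.6048, 0.1, 0.2281]
eef_rot: [0.0, -0.007, 1.0, -0.0]
wrist_force: [1.0, 0.4, -1.5]
opening: 0.104
grasp_force: 58.8
```

```bash
python3 chk3.py side wrist
python3 - <<'E'
from h import *
save(pickle.load(open("side_last.pkl","rb")),"s4.png",(280,110,400,300),3)
E
```

```text
12.0 [0.6048 0.1    0.2281] [ 2.0e-04 -7.1e-03  1.0e+00 -0.0e+00] [ 1.   0.4 -1.5]
side
crossbar+lip 142 [0.6191 0.6363 0.6568] [0.0538 0.094  0.153 ] [0.187  0.2052 0.217 ]
upright low 181 [0.5942 0.6033 0.6165] [0.074  0.0932 0.1122] [0.0894 0.1338 0.2067]
rim 89 [0.5945 0.6196 0.6448] [0.0642 0.0914 0.1291] [0.1261 0.1323 0.1438]
dir deg 1.1442187
rail 147 [0.6125 0.6353 0.6566] [0.0572 0.0942 0.1527] [0.1946 0.2055 0.2171]
rail at 0.06 21 [0.6313 0.6344 0.6414] [0.0472 0.0651 0.0745] [0.199  0.2038 0.2061]
rail at 0.14 24 [0.6307 0.6357 0.6416] [0.1254 0.1384 0.1538] [0.1987 0.2024 0.2076]
wrist
crossbar+lip 1804 [0.6308 0.6343 0.6568] [0.0415 0.0991 0.1583] [0.1992 0.2055 0.2171]
upright low 1280 [0.5949 0.602  0.6161] [0.0792 0.0996 0.1205] [0.0888 0.1341 0.2084]
rim 664 [0.595  0.6171 0.6485] [0.0692 0.099  0.1301] [0.1267 0.1358 0.1429]
dir deg 10.360868
rail 1596 [0.6308 0.6345 0.6569] [0.0516 0.1021 0.1584] [0.1994 0.2056 0.2171]
rail at 0.06 604 [0.6315 0.6338 0.6411] [0.0455 0.059  0.0714] [0.1991 0.2049 0.2071]
rail at 0.14 605 [0.6307 0.6328 0.64  ] [0.1282 0.1407 0.1544] [0.1991 0.2048 0.207 ]
```

View pics/s4.png

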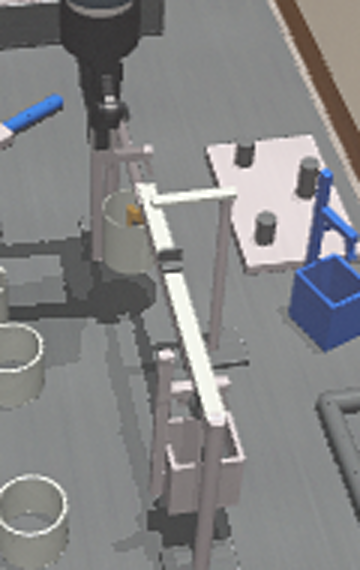

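The cup is seated: its crossbar is over the rail at crop (128,150), the top measures 0.217, and the hanger is at its stop. Now I slide it under the keeper.

Call:
carry_out(
  plan=[
    [[0,-0.008,0,0,0,0,0],[0,-0.022,0,0,0,0,0],[0.0005,-0.04,0,0,0,0,0],[0.001,-0.06,0,0,0,0,0],[0.001,-0.08,0,0,0,0,0]],
  ],
)

```text
time_s: 12.52
eef_pos: [0.6057, 0.0182, 0.228]
eef_rot: [0.0, -0.007, 1.0, -0.0]
wrist_force: [-0.7, 0.8, -2.1]
opening: 0.107
grasp_force: 58.9
```

Call:
carry_out(
  plan=[
    [[0,-0.02,0,0,0,0,0],[0,-0.04,0,0,0,0,0],[0.0005,-0.06,0,0,0,0,0],[0.001,-0.078,0,0,0,0,0],[0.001,-0.09,0,0,0,0,0]],
  ],
)

```text
time_s: 12.93
eef_pos: [0.6065, -0.073, 0.228]
eef_rot: [0.0, -0.006, 1.0, -0.0]
wrist_force: [-0.2, 0.8, -1.2]
opening: 0.102
grasp_force: 58.9
```

Call:
carry_out(
  plan=[
    [[0,-0.005,0,0,0,0,0],[0,-0.009,0,0,0,0,0],[0,-0.011,0,0,0,0,0],[0,-0.011,0,0,0,0,0],[0,-0.011,0,0,0,0,0]],
  ],
)

```text
time_s: 13.35
eef_pos: [0.6067, -0.0809, 0.228]
eef_rot: [0.0, -0.007, 1.0, -0.001]
wrist_force: [-0.9, -1.3, -0.0]
opening: 0.105
grasp_force: 59.0
```

```bash
cat > chk4.py <<'E'
from h import *
import sys
o=get_obs();e=o["eef_pos"];print(o["time_s"],e.round(4),o["wrist_force"].round(1),o["torque"].round(2))
def rep(t,m): print(t,m.sum(),*[np.nanpercentile(a[m],[2,50,98]).round(4) for a in(x,y,z)]) if m.sum() else print(t,0)
for n in sys.argv[1:]:
    c=grab(n); pickle.dump(c,open(n+"_last.pkl","wb")); print(n)
    W=pts(c);x,y,z=W[...,0],W[...,1],W[...,2]
    near=abs(y+.082)<.05
    rep("cup crossbar",near&(x>.613)&(x<.629)&(z>.206)&(z<.221))
    rep("cup hook tip",near&(x>.648)&(x<.668)&(z>.206)&(z<.221))
    rep("cup handle",near&(x>.585)&(x<.616)&(z>.221)&(z<.264))
    rep("cup upright",near&(x>.59)&(x<.616)&(z>.14)&(z<.205))
    rep("ridge",near&(x>.62)&(z>.241)&(z<.262))
    rep("hanger handle",(x>.585)&(x<.616)&(abs(y+.215)<.03)&(z>.221)&(z<.264))
    rep("hanger crossbar",(x>.613)&(x<.629)&(abs(y+.215)<.03)&(z>.206)&(z<.221))
    rep("collar",(x>.62)&(x<.66)&(y>-.26)&(y<-.222)&(z>.206)&(z<.22))
E
python3 chk4.py side wrist top
```

```text
13.35 [ 0.6067 -0.0809  0.228 ] [-0.9 -1.3 -0. ] [-0.29  0.06 -0.06]
side
cup crossbar 25 [0.6131 0.6215 0.6277] [-0.0899 -0.0859 -0.0814] [0.2074 0.2124 0.2176]
cup hook tip 14 [0.6522 0.6554 0.6593] [-0.0902 -0.0863 -0.077 ] [0.207  0.2138 0.217 ]
cup handle 62 [0.5939 0.6005 0.6139] [-0.1027 -0.0971 -0.0767] [0.2275 0.2455 0.2623]
cup upright 73 [0.5964 0.6022 0.6084] [-0.0913 -0.0879 -0.085 ] [0.143  0.1778 0.2036]
ridge 196 [0.632  1.336  1.3391] [-0.1303 -0.0852 -0.0357] [0.2417 0.251  0.2611]
hanger handle 68 [0.6005 0.6054 0.6124] [-0.224  -0.2211 -0.2124] [0.2222 0.2452 0.2624]
hanger crossbar 33 [0.6133 0.621  0.6282] [-0.2235 -0.22   -0.2117] [0.2081 0.2143 0.2172]
collar 20 [0.6222 0.632  0.6573] [-0.2336 -0.224  -0.2223] [0.2064 0.2101 0.2164]
wrist
cup crossbar 0
cup hook tip 0
cup handle 2828 [0.5943 0.5975 0.608 ] [-0.0986 -0.0818 -0.0647] [0.2251 0.2518 0.2629]
cup upright 413 [0.5968 0.5973 0.5981] [-0.0863 -0.0813 -0.0768] [0.1419 0.1792 0.2041]
ridge 304 [0.6288 0.6334 0.6467] [-0.0846 -0.0829 -0.081 ] [0.2414 0.2502 0.2516]
hanger handle 2858 [0.6008 0.6049 0.6126] [-0.2196 -0.2113 -0.2097] [0.2223 0.2488 0.2623]
hanger crossbar 624 [0.6136 0.6219 0.6288] [-0.2203 -0.2111 -0.2097] [0.2066 0.2159 0.2177]
collar 367 [0.6293 0.6377 0.6432] [-0.2537 -0.2306 -0.2238] [0.2061 0.2103 0.214 ]
top
cup crossbar 0
cup hook tip 0
cup handle 14 [0.5946 0.597  0.5988] [-0.0848 -0.0737 -0.0642] [0.2218 0.2376 0.2535]
cup upright 23 [0.5963 0.5977 0.6052] [-0.0851 -0.0794 -0.0762] [0.1482 0.1701 0.1975]
ridge 0
hanger handle 50 [0.601  0.6045 0.6125] [-0.2199 -0.2135 -0.2097] [0.2212 0.251  0.2632]
hanger crossbar 21 [0.616  0.6247 0.6285] [-0.2218 -0.2124 -0.2094] [0.2124 0.2172 0.2194]
collar 14 [0.629  0.6323 0.6357] [-0.2544 -0.2283 -0.2224] [0.2065 0.2097 0.2169]
```

Wrist view: plate centre at y = -0.0816 against the ridge at -0.083. The hanger's centre is about 7 mm from the stop face, inside the 14 mm limit. Releasing now.

Call:
carry_out(
  plan=[
    [[0,-0.001,0,0,0,0,0],[0,-0.001,0,0,0,0,0],[0,-0.001,0,0,0,0,0.4],[0,-0.001,0,0,0,0,0.4],[0,-0.001,0,0,0,0,0.4]],
  ],
)

```text
time_s: 13.92
eef_pos: [0.6068, -0.082, 0.2279]
eef_rot: [0.0, -0.007, 1.0, -0.0]
wrist_force: [0.3, -1.2, 0.5]
opening: 0.402
grasp_force: 0.0
```

Call:
carry_out(
  plan=[
    [[0,0,0,0,0,0,0.4],[0,0,0.005,0,0,0,0.4],[0,0,0.02,0,0,0,0.4],[0,0,0.045,0,0,0,0.4],[0,0,0.075,0,0,0,0.4]],
  ],
)

```text
time_s: 14.33
eef_pos: [0.6056, -0.0817, 0.302]
eef_rot: [-0.002, -0.007, 1.0, 0.001]
wrist_force: [0.8, -0.5, -1.2]
opening: 0.399
grasp_force: 0.0
```

Call:
carry_out(
  plan=[
    [[-0.025,0,0.015,0,0,0,0.4],[-0.055,0,0.03,0,0,0,0.4],[-0.085,0,0.04,0,0,0,0.4],[-0.115,0,0.045,0,0,0,0.4],[-0.13,0,0.045,0,0,0,0.4]],
  ],
)

```text
time_s: 14.75
eef_pos: [0.4749, -0.082, 0.3501]
eef_rot: [0.001, -0.007, 1.0, -0.001]
wrist_force: [0.3, 0.5, 0.3]
opening: 0.401
grasp_force: 0.0
```

```bash
python3 chk4.py side wrist; sed -i 's/rep("collar".*/&/' chk4.py
python3 - <<'E'
from h import *
c=pickle.load(open("wrist_last.pkl","rb")); save(c,"w5.png")
E
```

```text
14.75 [ 0.4749 -0.082   0.3501] [0.3 0.5 0.3] [ 0.01  0.03 -0.02]
side
cup crossbar 29 [0.6133 0.6214 0.6277] [-0.0908 -0.0863 -0.0786] [0.2067 0.2127 0.2178]
cup hook tip 12 [0.6524 0.6564 0.659 ] [-0.0898 -0.0861 -0.0778] [0.2069 0.2137 0.2163]
cup handle 63 [0.5959 0.6011 0.607 ] [-0.0907 -0.087  -0.0784] [0.2212 0.2431 0.2606]
cup upright 79 [0.5965 0.6023 0.6086] [-0.0915 -0.0877 -0.0842] [0.1413 0.1718 0.2029]
ridge 202 [0.6316 1.3357 1.3388] [-0.1308 -0.0861 -0.034 ] [0.2418 0.2503 0.2613]
hanger handle 69 [0.6006 0.6059 0.6123] [-0.2231 -0.2212 -0.2132] [0.2219 0.2456 0.2621]
hanger crossbar 29 [0.6137 0.6211 0.6277] [-0.2239 -0.2195 -0.2107] [0.208  0.2145 0.2176]
collar 20 [0.6219 0.6329 0.657 ] [-0.2426 -0.2255 -0.2221] [0.2073 0.2101 0.2189]
wrist
cup crossbar 0
cup hook tip 0
cup handle 343 [0.5957 0.597  0.6065] [-0.0866 -0.0813 -0.077 ] [0.2221 0.2493 0.2615]
cup upright 215 [0.5965 0.5974 0.5985] [-0.0865 -0.0814 -0.0775] [0.1422 0.1771 0.2043]
ridge 40 [0.6285 0.6297 0.635 ] [-0.0841 -0.0829 -0.0809] [0.2425 0.2483 0.251 ]
hanger handle 3 [0.6115 0.6125 0.613 ] [-0.2118 -0.2111 -0.2108] [0.2602 0.2606 0.2607]
hanger crossbar 0
collar 0
```

View pics/w5.png

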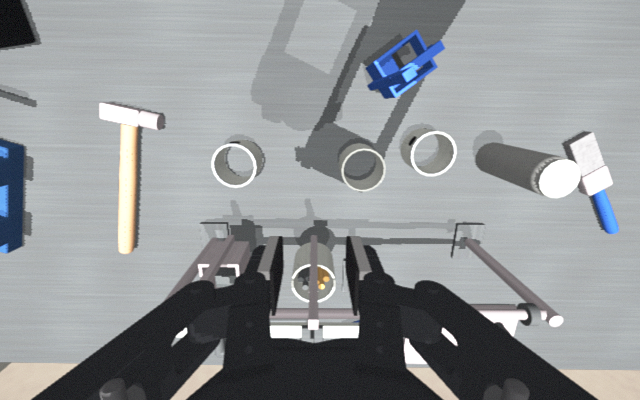

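The wrist view shows the cup hanging still at (315,280), with its handle in line with the ridge to within about 1 mm. The hanger is at the stop at (215,265) and the bystanders are in place. I'll let it settle and hand in.

Call:
carry_out(
  plan=[
    [[0,0,0,0,0,0,0.4],[0,0,0,0,0,0,0.4],[0,0,0,0,0,0,0.4],[0,0,0,0,0,0,0.4],[0,0,0,0,0,0,0.4]],
  ],
)

```text
time_s: 15.27
eef_pos: [0.4771, -0.082, 0.3473]
eef_rot: [-0.0, -0.007, 1.0, 0.0]
wrist_force: [0.6, -0.1, -1.0]
opening: 0.402
grasp_force: 0.0
```

```bash
python3 -c "
from bench import hand_in
print(hand_in())"
```

```text
the job is handed in; nothing more can be done
None
```

I handed the job in at about 15 s; no verdict came back, but by camera the box hanger hangs at the end stop (plate centre about 7 mm from its face) and the rod cup hangs under the keeper with its upright about 1 mm from the marker's ridge.

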